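Function test of a latching stop button

TASK

Test the stop button on the bench: with a fingertip push the mushroom head of the stop station right in and let go, so that it stays latched in by itself; then twist the head clockwise by pushing sideways on its bar, until it springs back out; then press the button of the small reset station fully in and let it come back. Do not grip or lift anything, press gently, and leave the other things on the bench where they are.

Things in the scene. Friction and masses are not known exactly. Their poses are not given: they have to be found in the camera images.
- stop_box: stop station: grey box 84x84 mm, 56 mm high, fixed to the bench at a yaw within 0.6 rad, left or right of the reset station. Origin at the centre of its underside, z up. Centred on its top stands a grey mushroom head, 60 mm across, on a short stem: its underside 18 mm above the box, its dome 12 mm thick. When the head is out, the bar across it lies along the box's y axis.
- stop_press (a joint): how far the mushroom head is pushed in, m: 0 out (sprung), 0.010 hard stop. Pushed to about 0.0085 or more (5 N at most) it latches, and when let go stays at about 0.0075; nothing but a twist frees it.
- stop_twist (a joint): twist of the mushroom head, rad: 0 at rest, grows clockwise seen from above, hard stop at 0.9. A spring returns it to 0 (about 0.045 N m at 0.5 rad: 2 N sideways near the bar's end). The latch lets go at roughly 0.5 rad, 0.7 is safe; the head then springs out, unless a finger holds it down.
- stop_top (a point): centre of the top of the bar that stands across the mushroom head (58 mm long, 12 mm wide, top 26 mm above the head's underside, some 14 mm of its sides free above the dome), on the head's axis; 100 mm above the bench when out. Moves and turns with the head. z up, y along the bar: clockwise means pushing the bar's +y end towards this frame's +x, or its -y end towards -x.
- stop_bar_end (a point): the +y end of the bar, at the height of its top, 29 mm from the axis of the head; moves with the head.
- reset_box: reset station: smaller grey box 70x70 mm, 44 mm high, fixed to the bench at any yaw within 0.6 rad. Origin at the centre of its underside. A flat round push button of 26 mm diameter in an aluminium ring stands centred on its top.
- reset_button (a joint): how far the reset button is pressed, m: 0 out, 0.006 fully in (4 N); its spring returns it.
- reset_button_top (a point): centre of the top of the reset button, 66 mm above the bench when out.
- fittings_jar: bystander: small screw-cap jar, 42 mm across, 57 mm high, between the two stations. Origin at the centre of its underside.
- vial_rack: bystander: vial rack 42x98 mm with vials, 36 mm high. Origin at the centre of its underside.
- beaker: bystander: clear glass beaker 52 mm across, 70 mm high. Origin at the centre of its underside. Behind it a tall part of the instrument (up to 0.42 m high) juts out over the bench: y from -0.41 to -0.11 m, nearest at x = 0.52 m; keep the arm and gripper clear of it.
- timer: bystander: bench timer 66x66 mm, 19 mm high. Origin at the centre of its underside.
- steel_column: bystander: steel tube with end nuts, 170 mm long, 22 mm thick, lying. Origin at the centre of its underside.
- tape_roll: bystander: roll of label tape lying flat, 64 mm across, 18 mm high. Origin at the centre of its underside.

How it is judged:
On the way, in this order (a step that is already met when the one before it is completed fails the run):
1. the mushroom head stays latched in with nothing touching it (value of joint stop_press above 0.006 m and contact force between each of the fingers, the arm and stop_box below 0.2 N), for 0.2 s.
2. after a twist the mushroom head has sprung out (value of joint stop_press below 0.0015 m), for 0.2 s.
3. the reset button is pressed in (value of joint reset_button above 0.0045 m), for 0.05 s.
At the end, for the whole second after the job is handed in: Mushroom head out within 1.5 mm and untwisted within 0.1 rad, reset button out within 1.5 mm, everything else within 20 mm of its start (value of joint each of stop_press, reset_button below 0.0015 m and value of joint stop_twist below 0.1 rad and distance of each of fittings_jar, vial_rack, beaker, timer, steel_column, tape_roll from where it was at the start of the episode below 0.02 m); the robot touches nothing.
It fails at once if the reset button is pressed while the stop head is in (value of joint reset_button above 0.003 m and value of joint stop_press above 0.005 m).
It fails at once if the stop station is pushed or gripped with more than 35 N (contact force between any of the fingers, the arm and stop_box above 35 N).
It fails at once if the reset station is pushed with more than 35 N (contact force between any of the fingers, the arm and reset_box above 35 N).
It fails at once if a bystander is moved more than 20 mm or lifted (distance of any of fittings_jar, vial_rack, beaker, timer, steel_column, tape_roll from where it was at the start of the episode above 0.02 m).
It also fails if it takes over 48 s, if anything falls off the work surface, if the arm or the gripper's body presses on something with over 40 N, if the wrist force passes 120 N, or if a joint passes its speed limit or range.

ROBOT

A 6-joint arm with a two-finger parallel gripper is mounted at the origin on a cart in front of the work surface, level with it; the furniture and walls round the work are solid. World frame = base frame: x ahead of the robot, y to its left, z up, the work surface at z = 0. Lengths are in m, angles in rad, forces in N, time in s.
With the tool pointing down it reaches from about 0.3 to 0.875 m from the base axis. Payload 6.4 kg.
Tool frame: the origin (TCP) lies midway between the tips of the shut fingers; the grasp point (between the pads) lies ctrl.grip_depth behind it (ctrl.grip_depth is the distance from the TCP to the grasp point, in m); x points along the fingers, y is the direction in which the jaws open and shut, and the axes are right-handed (so a half turn about x gives the same grasp; the last joint's range is limited). The gripper opens to 85 mm and grips with 20 to 120 N. Pads are 22 mm wide; open, the fingers measure 114 mm over their backs; the gripper's body (76 mm by 85 mm) begins 54 mm behind the grasp point. The pads swing forward as they close: fully open they stand 13 mm farther back than shut.
Start: joints at [1.084, 0.181, 1.607, -0, 1.354, -0.206], TCP at [0.159, 0.552, 0.231] pointing down, gripper open.
Joint ranges: [-2.99, 2.99], [-0.89, 2.07], [0.3, 2.58], [-1.14, 4.28], [0, 2.63], [-3.12, 3.12]. Speed limits (rad/s): [2.57, 2.57, 3.01, 3.14, 3.14, 3.14].

INTERFACE

Orientations are given as a unit quaternion [w, x, y, z].
In Python, from bench import ctrl gives the robot as it stands.
- The arm moves only by the shell command python3 -m creep 'ROWS'. ROWS is text: rows parted by semicolons, each of 7 numbers parted by spaces: the opening, from 0 (shut) to 1 (fully open), then the shift along the tool's x, y, z in cm, then the turn, a rotation vector about the tool's x, y, z in rad. In form: claw x y z ax ay az; .... A call has 1 to 10 rows; each row shifts and turns the pose as measured when the row begins, along the tool's axes as they then stand; what a row does not reach is not made up. A row lasts 1/8 s, in which the tool goes at most 62.5 mm and 10.7 degrees, less where a joint would pass 70% of its speed; a pose out of reach is approached as far as the arm can. A call with a gripper value outside its range is refused whole. The fingers move at their own pace and stop on an object; the grip force is fixed at half the most. Time passes only in rows, so rows that do not move let the fingers close. It gives the time, the measured TCP pose, the force and the opening at its end, in the units of the state.
- ctrl.get_obs(): the state, without advancing time (a new reading comes with each control period).
- ctrl.camera(name): name is "scene" or "top" or "wrist"; returns (picture, depth): 384x512x3 uint8, blue, green, red; 384x512 float32, m along the optical axis (not along the pixel's ray), 0 where there is no reading.
- ctrl.calibration(name): a dict with "mtx" (3x3 intrinsics, pixels), "R" (3x3) and "t" (3): a world point X has camera coordinates R X + t; the wrist camera has in their place "tool_from_camera" (4x4, takes a point from camera to tool coordinates, whose origin is the TCP and whose axes are the tool frame's). Camera axes: x right, y down, z forward; pixel columns grow to the right and rows downward; lengths in m; the calibration is good to about 2 mm. A picture is of the moment at which its call begins: read the wrist's pose just before it. calibration takes no time and is no camera call.
- ctrl.hand_in(): hands the job in, once; it reports no verdict.
Trained networks look in the newest picture that a camera, given by its name, has taken for a name from the list of things; names that differ only in an ending like _2 or _b are one class to them, and where a whole thing is asked for, a point or a joint stands for the part that bears it (a point fixed in the world has none). Each returns a list of dicts, best first, with "confidence" (0 to 1); they miss things now and then, are a little off and sometimes report something else, mostly with a low value. They report only what shows in the picture. A call takes as long as a camera call.
- ctrl.find_in(query, camera): "rect" ([left, top, right, bottom] in pixels, round what is visible of it).
The state is a dict: "time_s": time; "q": joint angles; "dq": joint speeds; "joint_efforts": joint torques, N m; "eef_pos": TCP position; "eef_rot": TCP orientation; "wrist_force": force on the tool from outside, world axes, zero at the start; "torque": the same for the moment, N m; "opening": opening from 0.0 (shut) to 1.0 (fully open).
Only numpy, scipy, OpenCV 4.12 (cv2) and the standard library are available. Lean on these libraries where they do the work, as an engineer would, in place of code of your own. Each camera call takes 0.05 s, during which the arm holds its last target.

## Working session

There is one attempt and no reset: what is moved stays moved. The work goes in short steps, Python scripts to look and compute and a shell command to move; the robot and the scene stay as the last step left them, time stands still between calls to the robot, and variables do not carry over. Pictures are saved under pics/ and viewed, and the job is handed in when it is done.

```bash
ls; mkdir -p pics; python3 - <<'E'
from bench import ctrl
import cv2
o=ctrl.get_obs(); print({k:o[k] for k in('time_s','eef_pos','eef_rot','wrist_force','opening')},ctrl.grip_depth)
for n in('scene','top'):
    p,d=ctrl.camera(n); cv2.imwrite(f'pics/{n}0.png',p)
    import numpy as np; np.save(f'pics/{n}0.npy',d)
    c=ctrl.calibration(n); print(n,c['mtx'].tolist(),(-c['R'].T@c['t']).round(3))
    for q in('stop_box','stop_top','reset_box','reset_button_top','fittings_jar'):
        print(q,[(x['rect'],round(x['confidence'],2)) for x in ctrl.find_in(q,n)[:2]])
E
```

```text
pics
{'time_s': 0.0, 'eef_pos': array([0.15905383, 0.55197587, 0.23038723]), 'eef_rot': array([ 0.69993981,  0.098352  ,  0.70036053, -0.09953025]), 'wrist_force': array([ 0.6214456 ,  0.05782074, -0.49987866]), 'opening': 0.999136331949051} 0.0187
scene [[484.2952883866583, 0.0, 250.56487174853143], [0.0, 484.2952883866583, 193.117497264699], [0.0, 0.0, 1.0]] [-0.19  -0.782  1.121]
stop_box [([197.9, 170.0, 235.8, 210.4], 0.79)]
stop_top [([209.0, 168.5, 225.5, 185.3], 0.49)]
reset_box [([153.3, 145.1, 187.4, 167.0], 0.88)]
reset_button_top [([164.7, 143.2, 173.7, 150.3], 0.42)]
fittings_jar [([185.3, 165.1, 199.9, 185.1], 0.58)]
top [[491.46976838741483, 0.0, 254.65775447381193], [0.0, 491.46976838741483, 195.93837715089313], [0.0, 0.0, 1.0]] [ 0.133 -0.055  1.894]
stop_box [([206.1, 198.2, 227.2, 225.8], 0.82)]
stop_top [([208.5, 204.8, 227.4, 217.9], 0.74)]
reset_box [([139.8, 201.4, 163.8, 226.1], 0.96), ([296.1, 197.4, 309.3, 215.8], 0.28)]
reset_button_top []
fittings_jar [([183.0, 209.5, 195.1, 221.3], 0.55)]
```

```bash
python3 - <<'E'
import cv2,numpy as np
from bench import ctrl
a=cv2.imread('pics/top0.png');b=cv2.imread('pics/scene0.png')
cv2.imwrite('pics/a.png',cv2.resize(a[150:270,110:330],None,fx=3.6,fy=3.6,interpolation=2))
cv2.imwrite('pics/b.png',cv2.resize(b[110:260,120:320],None,fx=4,fy=4,interpolation=2))
# rough positions from pixel+height plane
def ray(n,u,v,z):
    c=ctrl.calibration(n);C=-c['R'].T@c['t'];r=c['R'].T@np.linalg.solve(c['mtx'],[u,v,1]);return (C+r*(z-C[2])/r[2]).round(3)
print('stop',ray('top',217.5,211.3,.1),ray('scene',217.2,177,.095))
print('reset',ray('top',151.8,213.7,.044),ray('scene',169.2,146,.066))
print('jar',ray('top',189,215.4,.057))
E
```

```text
stop [0.465 0.059 0.1  ] [0.477 0.052 0.095]
reset [0.486 0.314 0.044] [0.485 0.303 0.066]
jar [0.466 0.171 0.057]
```

View pics/a.png

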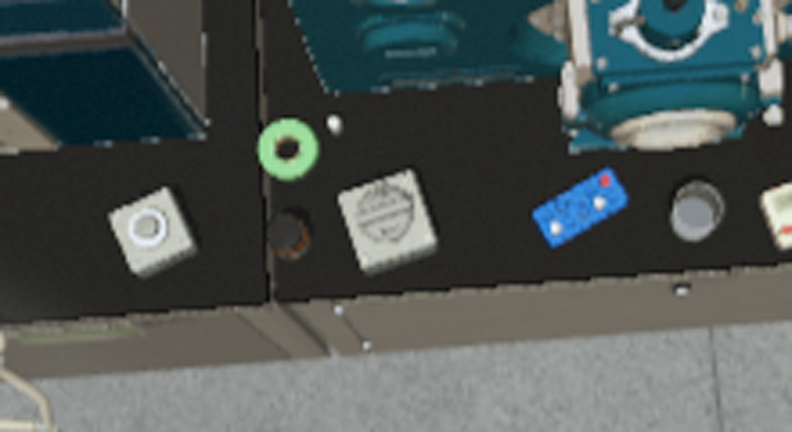

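View pics/b.png

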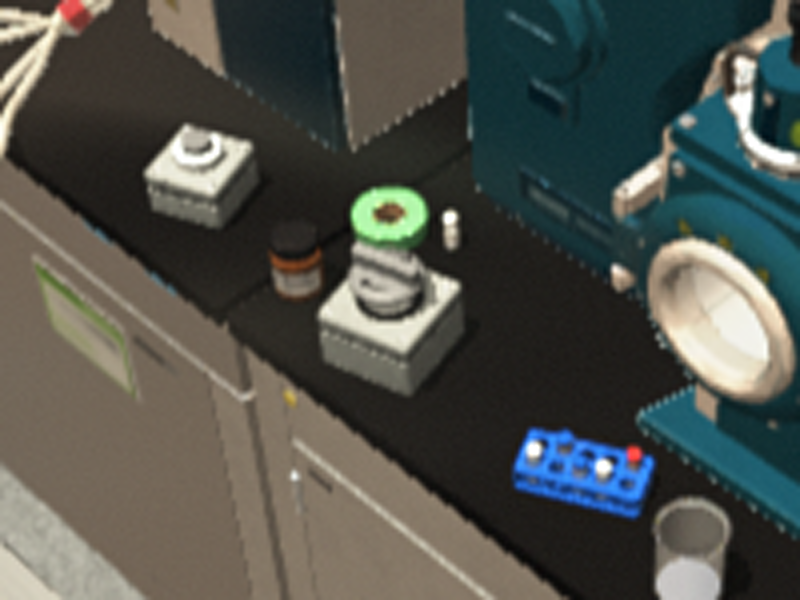

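The top view shows the stop station at about (465, 60) mm with its bar running roughly left-right. The reset station is to its left at about (485, 310) mm, with the jar between them and the tape roll behind. Next I'll move the wrist camera over them for an accurate look.

```bash
cat > h.py <<'E'
from bench import ctrl
import numpy as np,cv2
from scipy.spatial.transform import Rotation as Ro
def pose():
    o=ctrl.get_obs();q=o['eef_rot'];return np.array(o['eef_pos']),Ro.from_quat(q,scalar_first=True),o
def status():
    p,R,o=pose();print('t',round(o['time_s'],2),'p',p.round(4),'axes x,y,z',R.as_matrix().T.round(3).tolist(),'F',np.round(o['wrist_force'],2),'op',round(o['opening'],2))
def delta(p_t,R_t=None):
    p,R,o=pose();print('shift cm tool',(R.inv().apply(np.array(p_t)-p)*100).round(2))
    if R_t is not None: print('rotvec tool',(R.inv()*R_t).as_rotvec().round(3))
def down(yaw): # tool x down, tool y along (cos yaw, sin yaw)
    x=np.array([0,0,-1.]);y=np.array([np.cos(yaw),np.sin(yaw),0]);return Ro.from_matrix(np.c_[x,y,np.cross(x,y)])
def ray(n,u,v,z):
    c=ctrl.calibration(n)
    if n=='wrist':
        p,R,_=pose();T=c['tool_from_camera'];C=p+R.apply(T[:3,3]);r=R.apply(T[:3,:3]@np.linalg.solve(c['mtx'],[u,v,1]))
    else:
        C=-c['R'].T@c['t'];r=c['R'].T@np.linalg.solve(c['mtx'],[u,v,1])
    return (C+r*(z-C[2])/r[2])
E
python3 - <<'E'
from h import *
status(); print(ctrl.calibration('wrist'))
p,R,o=pose();y=R.as_matrix()[:,1];yw=np.arctan2(y[1],y[0]);print(yw)
delta([.40,.06,.30],down(yw))
for t in(-np.pi/2,0,np.pi/2):delta([.40,.06,.30],down(t))
E
```

```text
t 0.6 p [0.1593 0.5525 0.2313] axes x,y,z [[0.0, 0.0, -1.0], [0.277, 0.961, 0.0], [0.961, -0.277, 0.0]] F [ 0.33 -0.14 -0.5 ] op 1.0
{'mtx': array([[319.87984014,   0.        , 255.35047337],
       [  0.        , 319.87984014, 192.1886667 ],
       [  0.        ,   0.        ,   1.        ]]), 'tool_from_camera': array([[-1.79402911e-03, -2.64222972e-01,  9.64459954e-01,
        -1.42350222e-01],
       [ 9.99998329e-01, -8.12486658e-04,  1.63754697e-03,
        -3.41412276e-04],
       [ 3.50933317e-04,  9.64461280e-01,  2.64223988e-01,
        -6.70129868e-02],
       [ 0.00000000e+00,  0.00000000e+00,  0.00000000e+00,
         1.00000000e+00]])}
1.2900377496946112
shift cm tool [ -6.87 -40.65  36.77]
rotvec tool [-0.  0. -0.]
shift cm tool [ -6.87 -40.65  36.77]
rotvec tool [ 2.861 -0.    -0.   ]
shift cm tool [ -6.87 -40.65  36.77]
rotvec tool [ 1.29  0.   -0.  ]
shift cm tool [ -6.87 -40.65  36.77]
rotvec tool [-0.281  0.    -0.   ]
```

```bash
python3 -m creep '0 -2 0 0 0.14 0 0; 0 -2 0 0 -0.14 0 0; 0 0 0 0 -0.14 0 0; 0 0 0 0 -0.14 0 0' ; python3 - <<'E'
from h import *
delta([.38,.18,.30],down(np.pi/2))
E
```

```text
time_s: 1.1
eef_pos: [0.1593, 0.5524, 0.2725]
eef_rot: [0.707, -0.002, 0.707, 0.002]
wrist_force: [0.2, -0.2, -0.6]
opening: 0.144
shift cm tool [ -2.75 -37.37  21.85]
rotvec tool [ 0.006 -0.     0.   ]
```

```bash
python3 -m creep '0 -0.4 -5 2.9 0 0 0;0 -0.4 -5 2.9 0 0 0;0 -0.4 -5 2.9 0 0 0;0 -0.4 -5 2.9 0 0 0;0 -0.4 -5 2.9 0 0 0;0 -0.4 -5 2.9 0 0 0;0 -0.4 -5 2.9 0 0 0;0 0 -2 1.5 0 0 0;0 0 0 0 0 0 0' ; python3 - <<'E'
from h import *
status()
p,d=ctrl.camera('wrist');cv2.imwrite('pics/w1.png',p);np.save('pics/w1.npy',d)
for q in('stop_box','stop_top','reset_box','reset_button_top','fittings_jar','tape_roll'):
        print(q,[(x['rect'],round(x['confidence'],2)) for x in ctrl.find_in(q,'wrist')[:2]])
E
```

```text
time_s: 2.22
eef_pos: [0.387, 0.1738, 0.3029]
eef_rot: [0.709, -0.003, 0.705, 0.004]
wrist_force: [-0.5, -0.5, 0.0]
opening: -0.002
t 2.23 p [0.387  0.1738 0.3029] axes x,y,z [[0.007, 0.001, -1.0], [-0.01, 1.0, 0.001], [1.0, 0.01, 0.007]] F [-0.53 -0.46  0.01] op -0.0
stop_box [([127.7, 186.9, 212.6, 264.7], 0.62), ([322.1, 193.9, 387.3, 264.9], 0.4)]
stop_top [([138.2, 214.6, 187.5, 257.3], 0.98)]
reset_box [([322.2, 196.6, 387.5, 265.3], 0.78)]
reset_button_top [([349.8, 228.5, 375.3, 250.3], 0.76), ([128.6, 184.4, 211.9, 264.5], 0.63)]
fittings_jar [([238.6, 199.3, 268.5, 233.7], 0.88), ([128.0, 183.9, 214.4, 264.2], 0.41)]
tape_roll []
```

View pics/w1.png

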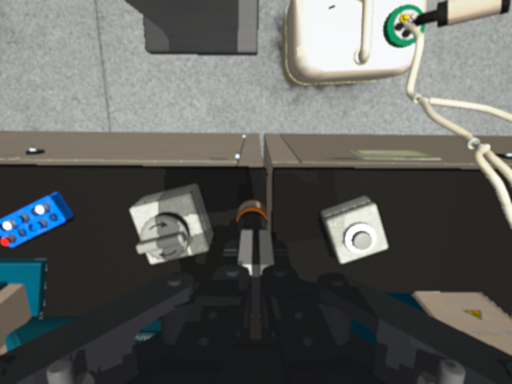

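The wrist view shows the stop head at about (165, 235) px, the reset button at (363, 239) and the jar cap near (252, 212). I'll use depth to segment them by height.

```bash
cat > seg.py <<'E'
from h import *
def cloud(d,p,R):
    c=ctrl.calibration('wrist');T=c['tool_from_camera'];K=c['mtx']
    v,u=np.mgrid[:384,:512];P=np.stack([(u-K[0,2])/K[0,0]*d,(v-K[1,2])/K[1,1]*d,d],-1)
    P=P@T[:3,:3].T+T[:3,3];W=P.reshape(-1,3)@R.as_matrix().T+p;W=W.reshape(384,512,3);W[d<=0]=np.nan;return W
def rect(W,m,zlo,zhi,name):
    k=m&(W[...,2]>zlo)&(W[...,2]<zhi);q=W[k]
    if len(q)<5: print(name,len(q));return
    (cx,cy),s,a=cv2.minAreaRect((q[:,:2]*1000).astype(np.float32))
    print(name,len(q),'c',round(cx,1),round(cy,1),'size',np.round(s,1),'ang',round(a,1),'mean',(q.mean(0)*1000).round(1),'zmed',np.median(q[:,2]).round(4))
    return q
E
python3 - <<'E'
from seg import *
p,R,o=pose();W=cloud(np.load('pics/w1.npy'),p,R)
im=cv2.imread('pics/w1.png')
def box(l,t,r,b):
    m=np.zeros((384,512),bool);m[t:b,l:r]=1;return m
s=box(122,180,218,270);r=box(316,190,393,270)
print('table z',np.nanmedian(W[box(80,180,120,200)][:,2]))
rect(W,s,.05,.062,'stopboxtop');q=rect(W,s,.094,.106,'bar');rect(W,s,.07,.106,'head')
rect(W,r,.038,.05,'resettop');rect(W,r,.058,.07,'button')
rect(W,box(230,195,275,228),.05,.065,'jar')
for l,t,rr,b,n in((120,175,220,275,'s'),(310,185,400,275,'r')):
    cv2.imwrite(f'pics/w1{n}.png',cv2.resize(im[t:b,l:rr],None,fx=5,fy=5,interpolation=2))
np.save('pics/W1.npy',W)
z=W[s][:,2];z=z[~np.isnan(z)];print(np.histogram(z,np.arange(-.01,.12,.005)))
z=W[r][:,2];z=z[~np.isnan(z)];print(np.histogram(z,np.arange(-.01,.12,.005)))
E
```

```text
table z -0.000909910105141909
stopboxtop 2083 c 480.1 65.6 size [84.  83.5] ang 15.5 mean [467.6  72.8  55.1] zmed 0.0552
bar 481 c 480.5 65.8 size [12.9 56.9] ang 15.6 mean [479.3  66.2  98.6] zmed 0.0988
head 1778 c 479.9 66.2 size [58.7 57.3] ang 27.6 mean [476.7  66.8  87.8] zmed 0.0845
resettop 1712 c 488.3 317.0 size [70.5 70.5] ang 21.8 mean [483.9 313.8  43.5] zmed 0.0437
button 320 c 488.2 316.6 size [24.6 24.7] ang 77.9 mean [487.1 315.7  65. ] zmed 0.0655
jar 392 c 464.2 173.0 size [19.9 37.9] ang 0.7 mean [465.  173.3  56.2] zmed 0.0565
(array([   0, 3132,  749,   75,   86,   91,   95,   95,  112,  175,   25,
        111,  837, 1246,    0,    0,    0,   74,  954,  206,   76,  429,
         39,    0,    0]), array([-0.01 , -0.005,  0.   ,  0.005,  0.01 ,  0.015,  0.02 ,  0.025,
        0.03 ,  0.035,  0.04 ,  0.045,  0.05 ,  0.055,  0.06 ,  0.065,
        0.07 ,  0.075,  0.08 ,  0.085,  0.09 ,  0.095,  0.1  ,  0.105,
        0.11 ,  0.115]))
(array([   0, 1773, 1357,   74,   79,   78,  114,  106,   40,   99, 1530,
        135,  132,  318,   95,  209,    0,    0,    0,    0,    0,    0,
          0,    0,    0]), array([-0.01 , -0.005,  0.   ,  0.005,  0.01 ,  0.015,  0.02 ,  0.025,
        0.03 ,  0.035,  0.04 ,  0.045,  0.05 ,  0.055,  0.06 ,  0.065,
        0.07 ,  0.075,  0.08 ,  0.085,  0.09 ,  0.095,  0.1  ,  0.105,
        0.11 ,  0.115]))
```

View pics/w1s.png

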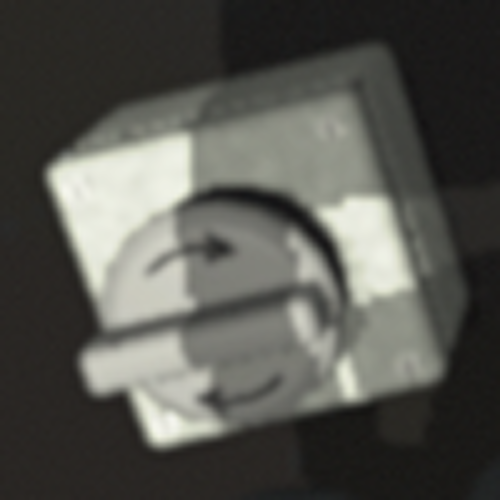

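Sizes and heights match the spec: the stop axis is at (480, 65.7) mm with yaw about +0.27, and the reset is at (488, 316.8) mm. Now I'll move above the stop head.

```bash
python3 -m creep '0 0 -3.6 3.1 0.01 0.007 0;0 0 -3.6 3.1 0 0 0;0 0 -3.6 3.1 0 0 0;0 4 0 0 0 0 0;0 4 0 0 0 0 0; 0 4 0 0 0 0 0; 0 2 0 0 0 0 0;0 0 0 0 0 0 0' ; python3 - <<'E'
from h import *
status()
delta([.480,.0657,.11],down(np.pi/2))
E
```

```text
time_s: 3.58
eef_pos: [0.4823, 0.0724, 0.1595]
eef_rot: [0.708, -0.005, 0.706, 0.007]
wrist_force: [-0.2, 0.8, 0.5]
opening: 0.001
t 3.58 p [0.4823 0.0724 0.1595] axes x,y,z [[0.002, 0.002, -1.0], [-0.018, 1.0, 0.002], [1.0, 0.018, 0.002]] F [-0.19  0.77  0.53] op 0.0
shift cm tool [ 4.95 -0.68 -0.25]
rotvec tool [ 0.018  0.002 -0.002]
```

```bash
python3 -m creep '0 1.5 -0.6 -0.2 0.018 0 0;0 2 0 0 0 0 0;0 1 0 0 0 0 0;0 0 0 0 0 0 0' ; python3 - <<'E'
from h import *
status()
delta([.480,.0657,.10],down(np.pi/2))
E
```

```text
time_s: 4.08
eef_pos: [0.4823, 0.0664, 0.1153]
eef_rot: [0.71, 0.001, 0.705, 0.0]
wrist_force: [0.5, 0.3, -0.1]
opening: 0.002
t 4.08 p [0.4823 0.0664 0.1153] axes x,y,z [[0.007, 0.002, -1.0], [0.001, 1.0, 0.002], [1.0, -0.001, 0.007]] F [ 0.5   0.29 -0.07] op 0.0
shift cm tool [ 1.53 -0.07 -0.24]
rotvec tool [-0.001  0.007 -0.002]
```

```bash
python3 -m creep '0 0.8 0 -0.2 0 0.006 0;0 0.6 0 0 0 0 0;0 0.4 0 0 0 0 0;0 0.3 0 0 0 0 0;0 0 0 0 0 0 0' ; python3 - <<'E'
from h import *
status()
E
```

```text
time_s: 4.7
eef_pos: [0.4818, 0.0662, 0.0951]
eef_rot: [0.708, 0.001, 0.706, 0.0]
wrist_force: [-1.2, 0.8, 3.4]
opening: -0.001
t 4.7 p [0.4818 0.0662 0.0951] axes x,y,z [[0.004, 0.001, -1.0], [0.001, 1.0, 0.001], [1.0, -0.001, 0.004]] F [-1.2   0.77  3.36] op -0.0
```

Contact is clear at 3.4 N, with about 5 mm pressed. I'll continue in small steps.

```bash
python3 -m creep '0 0.25 0 0 0 0 0;0 0.2 0 0 0 0 0;0 0.15 0 0 0 0 0' ; python3 -c "
from h import *
status()"
```

```text
time_s: 5.08
eef_pos: [0.4822, 0.0663, 0.0898]
eef_rot: [0.709, 0.001, 0.705, 0.0]
wrist_force: [-6.0, 0.2, 18.0]
opening: 0.003
t 5.08 p [0.4822 0.0663 0.0898] axes x,y,z [[0.005, 0.001, -1.0], [0.001, 1.0, 0.001], [1.0, -0.001, 0.005]] F [-5.98  0.2  18.04] op 0.0
```

18 N means it's on the hard stop, so I'll retract straight up.

```bash
python3 -m creep '0 -1 0 0 0 0 0;0 -2 0 0 0 0 0;0 -3 -0 -3 0 0 0;0 -3 0 -3 0 0 0;0 -3 0 -3 0 0 0;0 0 0 0 0 0 0;0 0 0 0 0 0 0' ; cat > look.py <<'E'
from seg import *
import sys
status();n=sys.argv[1]
p,R,o=pose();im,d=ctrl.camera('wrist');cv2.imwrite(f'pics/{n}.png',im)
W=cloud(d,p,R);x,y=W[...,0],W[...,1]
m=np.hypot(x-.480,y-.0657)<.032
q=rect(W,m,.070,.12,'head')
if q is not None:
    z=q[:,2];print('z pctl',np.percentile(z,[5,50,90,98]).round(4))
    rect(W,m,np.percentile(z,98)-.004,.12,'bar')
m=np.hypot(x-.488,y-.3168)<.016
rect(W,m,.05,.08,'button')
E
python3 look.py w2
```

```text
time_s: 5.95
eef_pos: [0.3905, 0.066, 0.213]
eef_rot: [0.71, 0.001, 0.704, -0.0]
wrist_force: [0.3, 0.5, -0.2]
opening: -0.0
t 5.95 p [0.3905 0.066  0.213 ] axes x,y,z [[0.008, 0.001, -1.0], [0.001, 1.0, 0.001], [1.0, -0.001, 0.008]] F [ 0.26  0.5  -0.16] op -0.0
head 0
button 750 c 486.7 315.6 size [28.  31.4] ang 47.9 mean [486.1 313.   62.5] zmed 0.065
```

View pics/w2.png

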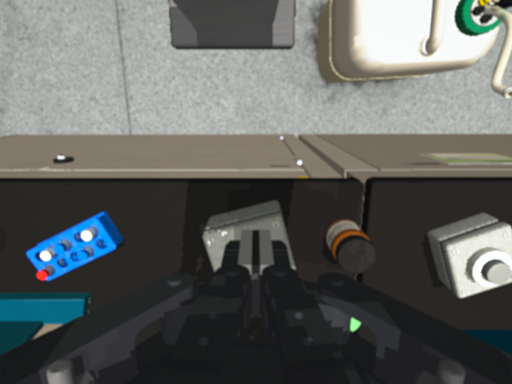

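The gripper hides the head in this view, around (255, 260) px, so I'll move left and up to see it.

```bash
python3 -m creep '0 -3 4 0 0 0 0;0 -3 4 0 0 0 0;0 -3 4 0 0 0 0;0 0 0 0 0 0 0' ;python3 look.py w3
```

```text
time_s: 6.5
eef_pos: [0.3915, 0.1888, 0.3004]
eef_rot: [0.707, 0.002, 0.708, -0.001]
wrist_force: [0.6, -0.3, -0.3]
opening: -0.002
t 6.5 p [0.3915 0.1888 0.3004] axes x,y,z [[-0.001, 0.001, -1.0], [0.005, 1.0, 0.001], [1.0, -0.005, -0.001]] F [ 0.62 -0.29 -0.33] op -0.0
head 1753 c 480.6 63.1 size [58.3 57.9] ang 88.3 mean [477.8  64.4  80.9] zmed 0.0776
z pctl [0.0734 0.0776 0.0922 0.0932]
bar 445 c 481.2 62.8 size [12.6 57.6] ang 15.0 mean [480.5  63.1  91.9] zmed 0.092
button 474 c 487.2 316.4 size [29.6 31.3] ang 16.1 mean [486.5 314.8  62.2] zmed 0.065
```

The head is latched: the bar top has dropped from 99 to 92 mm and the twist is still 0. Next I'll approach the near side of the bar's +y end.

```bash
python3 -m creep '0 4 -4 2 0 0 0;0 5 -3 2 0 0 0;0 5 -2 1 0 0 0;0 4 0 0 0 0 0;0 0 0 0 0 0 0' ; python3 - <<'E'
from h import *
status()
delta([.437,.096,.087],down(np.pi/2))
E
```

```text
time_s: 7.18
eef_pos: [0.4363, 0.0898, 0.1059]
eef_rot: [0.701, 0.003, 0.713, -0.004]
wrist_force: [0.3, 0.5, 0.6]
opening: 0.001
t 7.17 p [0.4363 0.0898 0.1059] axes x,y,z [[-0.016, -0.001, -1.0], [0.009, 1.0, -0.001], [1.0, -0.009, -0.016]] F [0.33 0.55 0.59] op 0.0
shift cm tool [1.89 0.62 0.09]
rotvec tool [-0.009 -0.016  0.001]
```

```bash
python3 -m creep '0 1 0.6 0 -0.009 -0.016 0;0 0.9 0 0 0 0 0;0 0 0 0 0 0 0' ; python3 - <<'E'
from h import *
status()
delta([.450,.096,.087],down(np.pi/2))
E
```

```text
time_s: 7.55
eef_pos: [0.4371, 0.0943, 0.0878]
eef_rot: [0.707, -0.0, 0.707, -0.001]
wrist_force: [0.3, -0.8, -0.1]
opening: -0.002
t 7.55 p [0.4371 0.0943 0.0878] axes x,y,z [[0.0, -0.002, -1.0], [0.001, 1.0, -0.002], [1.0, -0.001, 0.0]] F [ 0.32 -0.79 -0.11] op -0.0
shift cm tool [0.08 0.17 1.29]
rotvec tool [-0.001  0.     0.002]
```

```bash
python3 -m creep '0 0.08 0.1 0.8 0 0 0;0 0 0 0.6 0 0 0;0 0 0 0.5 0 0 0;0 0 0 0.3 0 0 0' ; python3 - <<'E'
from h import *
status()
E
```

```text
time_s: 8.05
eef_pos: [0.4624, 0.0953, 0.0893]
eef_rot: [0.708, -0.0, 0.706, -0.001]
wrist_force: [-2.2, 2.2, 1.0]
opening: 0.001
t 8.05 p [0.4624 0.0953 0.0893] axes x,y,z [[0.003, -0.002, -1.0], [0.001, 1.0, -0.002], [1.0, -0.001, 0.003]] F [-2.17  2.18  0.99] op 0.0
```

```bash
python3 -m creep '0 0.15 0 0.3 0 0 0;0 0 0 0.3 0 0 0;0 0 0 0.2 0 0 0' ; python3 - <<'E'
from h import *
status()
E
```

```text
time_s: 8.43
eef_pos: [0.4701, 0.0971, 0.0877]
eef_rot: [0.708, 0.001, 0.706, 0.0]
wrist_force: [-1.7, 2.1, 0.6]
opening: 0.007
t 8.43 p [0.4701 0.0971 0.0877] axes x,y,z [[0.002, 0.001, -1.0], [0.001, 1.0, 0.001], [1.0, -0.001, 0.002]] F [-1.68  2.12  0.64] op 0.01
```

```bash
python3 -m creep '0 0 -0.1 0.3 0 0 0;0 0 0 0.3 0 0 0' ; python3 - <<'E'
from h import *
status()
p,d=ctrl.camera('scene');cv2.imwrite('pics/s2.png',cv2.resize(p[130:250,150:290],None,fx=5,fy=5,interpolation=2))
E
```

```text
time_s: 8.68
eef_pos: [0.4759, 0.0974, 0.0875]
eef_rot: [0.707, 0.002, 0.707, 0.001]
wrist_force: [-1.9, 4.2, 2.7]
opening: -0.0
t 8.68 p [0.4759 0.0974 0.0875] axes x,y,z [[0.001, 0.004, -1.0], [0.001, 1.0, 0.004], [1.0, -0.001, 0.001]] F [-1.92  4.17  2.69] op -0.0
```

View pics/s2.png

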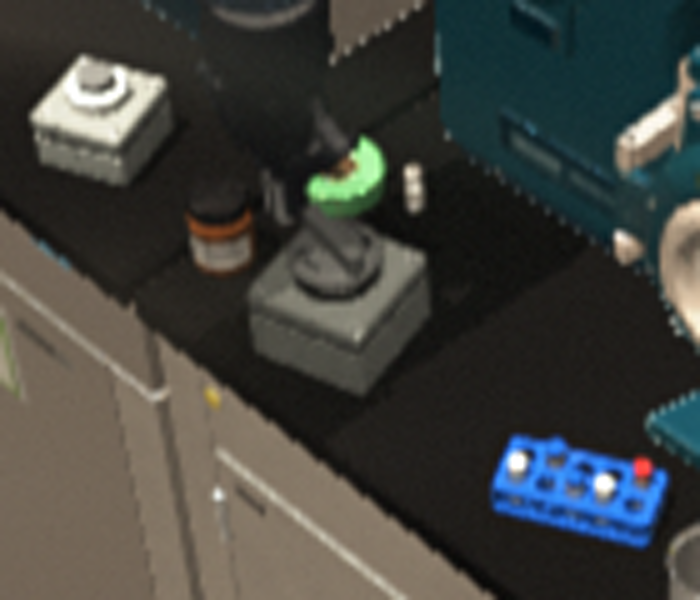

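The bar is clearly twisted, and the finger is at its +y end near (280, 200) px. I'll push slightly further, then lift straight up so the head is free to spring out.

```bash
python3 -m creep '0 0 -0.1 0.3 0 0 0;0 -0.2 0 0.15 0 0 0;0 -0.3 0 0.1 0 0 0;0 -2 0 0 0 0 0;0 -4 2 -2 0 0 0;0 -5 3 -3 0 0 0;0 -5 3 -3 0 0 0;0 -3 0 0 0 0 0;0 0 0 0 0 0 0' ;python3 look.py w4
```

```text
time_s: 9.85
eef_pos: [0.4039, 0.1721, 0.285]
eef_rot: [0.709, 0.001, 0.705, -0.002]
wrist_force: [0.9, -0.1, -0.9]
opening: -0.002
t 9.85 p [0.4039 0.1721 0.285 ] axes x,y,z [[0.006, -0.002, -1.0], [0.004, 1.0, -0.002], [1.0, -0.004, 0.006]] F [ 0.87 -0.1  -0.87] op -0.0
head 1990 c 480.9 63.3 size [58.3 57.5] ang 13.7 mean [477.8  64.2  88. ] zmed 0.0847
z pctl [0.0806 0.0847 0.0994 0.1003]
bar 502 c 480.9 63.0 size [11.8 56.9] ang 15.2 mean [480.4  63.4  99.1] zmed 0.0992
button 516 c 486.9 316.0 size [29.  31.7] ang 30.7 mean [486.3 314.6  62.3] zmed 0.065
```

View pics/w4.png

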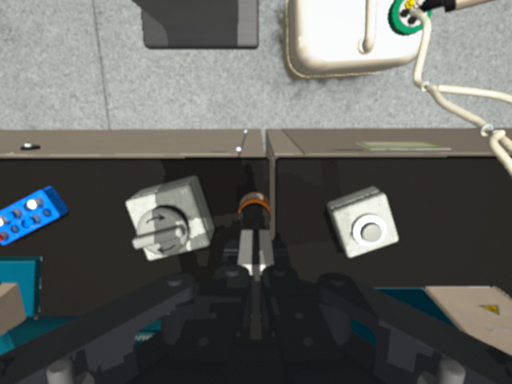

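The head is out again at 99 mm and untwisted (bar at 15.2°, seen near (160, 235) px). Next is the reset button; first I'll check clearance to the cabinet behind it.

```bash
python3 - <<'E'
from h import *
c=ctrl.calibration('top');d=np.load('pics/top0.npy');K=c['mtx']
v,u=np.mgrid[:384,:512];P=np.stack([(u-K[0,2])/K[0,0]*d,(v-K[1,2])/K[1,1]*d,d],-1).reshape(-1,3)
W=((P-c['t'])@c['R'])[d.ravel()>0]
k=(W[:,1]>.2)&(W[:,1]<.45)&(W[:,2]>.08)&(W[:,0]>.3)
print('min x',W[k][:,0].min(),np.percentile(W[k][:,0],1))
delta([.487,.316,.12],down(np.pi/2))
E
```

```text
min x 0.4851994361272465 0.590081588954427
shift cm tool [16.34 14.47  8.27]
rotvec tool [-0.004  0.003  0.002]
```

```bash
python3 -m creep '0 0 5 2.8 0 0 0;0 0 5 2.8 0 0 0;0 3 4.5 2.7 0 0 0;0 5 0 0 0 0 0;0 5 0 0 0 0 0;0 3 0 0 0 0 0;0 0 0 0 0 0 0' ; python3 - <<'E'
from h import *
status()
delta([.487,.316,.07],down(np.pi/2))
E
```

```text
time_s: 10.78
eef_pos: [0.4875, 0.3124, 0.1048]
eef_rot: [0.704, -0.001, 0.71, -0.009]
wrist_force: [0.2, -0.0, -0.5]
opening: -0.003
t 10.78 p [0.4875 0.3124 0.1048] axes x,y,z [[-0.009, -0.014, -1.0], [0.012, 1.0, -0.014], [1.0, -0.012, -0.009]] F [ 0.2  -0.04 -0.54] op -0.0
shift cm tool [ 3.47  0.41 -0.02]
rotvec tool [-0.012 -0.009  0.014]
```

```bash
python3 -m creep '0 1.2 0.4 0 -0.012 -0.009 0.014;0 1.2 0 0 0 0 0;0 0.8 0 0 0 0 0;0 0.4 0 0 0 0 0;0 0.3 0 0 0 0 0' ; python3 -c "
from h import *
status()"
```

```text
time_s: 11.4
eef_pos: [0.49, 0.3154, 0.0666]
eef_rot: [0.708, 0.001, 0.706, -0.0]
wrist_force: [0.0, 0.5, 0.4]
opening: -0.002
t 11.4 p [0.49   0.3154 0.0666] axes x,y,z [[0.003, 0.0, -1.0], [0.002, 1.0, 0.0], [1.0, -0.002, 0.003]] F [0.01 0.54 0.37] op -0.0
```

```bash
python3 -m creep '0 0.25 0 -0.15 0 0 0;0 0.25 0 0 0 0 0;0 0.2 0 0 0 0 0;0 0.1 0 0 0 0 0' ; python3 -c "
from h import *
status()"
```

```text
time_s: 11.9
eef_pos: [0.4893, 0.3156, 0.0599]
eef_rot: [0.709, 0.001, 0.705, -0.0]
wrist_force: [-3.4, -1.9, 8.9]
opening: -0.001
t 11.9 p [0.4893 0.3156 0.0599] axes x,y,z [[0.005, 0.001, -1.0], [0.002, 1.0, 0.001], [1.0, -0.002, 0.005]] F [-3.45 -1.94  8.92] op -0.0
```

8.9 N at 59.9 mm exceeds the 4 N full-travel force, so the button is bottomed out. I'll hold for one row, then retract.

```bash
python3 -m creep '0 0.05 0 0 0 0 0;0 -1 0 0 0 0 0;0 -3 0 0 0 0 0;0 -4 -3 -3 0 0 0;0 -5 -4 -3 0 0 0;0 -5 -4 -3 0 0 0;0 -3 -3 0 0 0 0;0 0 0 0 0 0 0' ;python3 look.py w5; python3 - <<'E'
from h import *
p,d=ctrl.camera('top');a=cv2.imread('pics/top0.png');cv2.imwrite('pics/t5.png',np.vstack([cv2.resize(x[160:245,130:340],None,fx=3.4,fy=3.4,interpolation=2) for x in(a,p)]))
E
```

```text
time_s: 12.9
eef_pos: [0.4033, 0.1827, 0.2644]
eef_rot: [0.71, 0.0, 0.704, 0.0]
wrist_force: [-0.1, -0.3, 0.0]
opening: -0.002
t 12.9 p [0.4033 0.1827 0.2644] axes x,y,z [[0.008, 0.001, -1.0], [0.0, 1.0, 0.001], [1.0, -0.0, 0.008]] F [-0.12 -0.31  0.01] op -0.0
head 2232 c 480.9 63.0 size [58.8 57.5] ang 42.6 mean [477.5  64.5  88. ] zmed 0.0847
z pctl [0.0805 0.0847 0.0993 0.1003]
bar 559 c 481.0 62.8 size [12.1 56.9] ang 15.2 mean [480.4  63.2  99. ] zmed 0.099
button 569 c 486.8 316.4 size [28.9 31.6] ang 24.4 mean [486.3 314.6  62.3] zmed 0.065
```

View pics/w5.png

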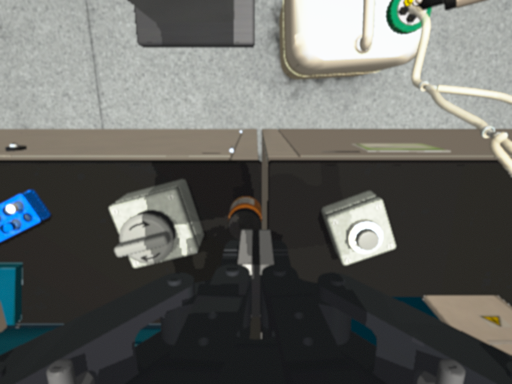

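View pics/t5.png

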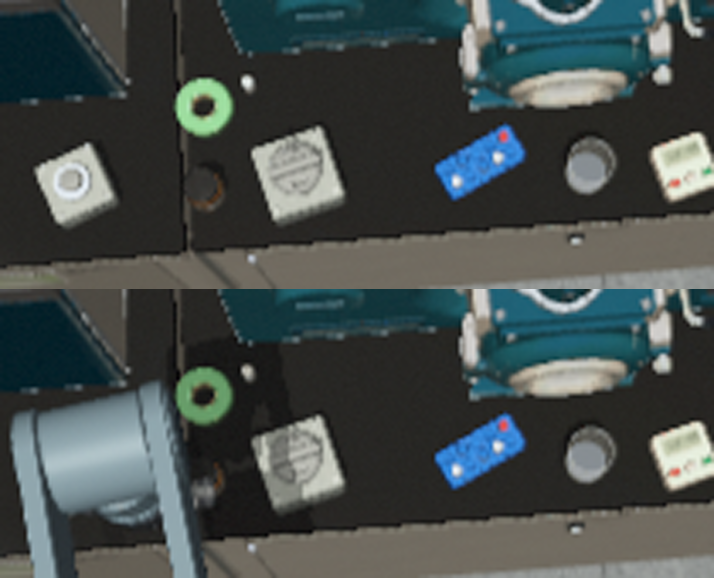

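The wrist view shows the head out near (150, 240) px with its bar untwisted, and the reset button out near (365, 237). In the before/after top view the tape, rack, beaker and timer haven't moved; the arm partly hides the jar, but it was never touched. Handing in.

```bash
python3 -c "
from bench import ctrl
print(ctrl.hand_in())"
```

```text
the job is handed in; nothing more can be done
None
```

I did the three steps in order, with the gripper shut and nothing gripped or lifted, and handed the job in at about 13 s; no verdict was reported.

1. **Stop head pressed:** I pushed it in to its hard stop, with the wrist reading about 18 N. After I let go and moved clear, the bar top stayed at 92 mm instead of 99 mm, so it had latched with nothing touching it.
2. **Stop head twisted:** I pushed the bar's +y end clockwise with about 2–5 N and lifted away. The bar top came back to 99 mm and the bar to its original angle.
3. **Reset button pressed:** I pressed it fully in, with the fingertip at 59.9 mm and about 9 N. It came back to its starting height of 65 mm as measured.

**Final checks:** The head was out and untwisted, the button was out, the wrist force was near zero and the arm was clear of everything. In the before/after top view the tape roll, vial rack, beaker and timer had not moved.

**Not fully checked:** The jar was partly hidden by the arm in the last top picture. The wrist picture showed it in place, though I did not measure it. I did not compare the steel column before and after, but the arm never went near the beaker and timer side of the bench.

**Disagreement:** The two wrist-camera readings of the stop head's centre differed by about 3 mm in y. This was close to the calibration error and had no effect on the job.

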